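Set the large index wheel to its long line

ROBOT

A 7-joint arm with a two-finger parallel gripper is mounted at the origin on the work surface. World frame = base frame: x ahead of the robot, y to its left, z up, the work surface at z = 0. Lengths are in m, angles in rad, forces in N, time in s.
With the tool pointing down it reaches from about 0.4 to 0.85 m from the base axis. Payload 4.5 kg.
Tool frame: the origin (TCP) lies at the very end of the fingers, on their centre line; the grasp point (between the pads) lies 19 mm behind it (r.pinch_z is the distance from the TCP to the grasp point, in m); z points along the fingers, y is the line along which they close (so a half turn about z gives the same grasp; the last joint's range is limited). The gripper opens to 88 mm and grips with 3 to 60 N. Pads are 18 mm wide; open, the fingers measure 123 mm over their backs; the gripper's body (75 mm by 187 mm) begins 45 mm behind the grasp point.
Start: joints at [-1.223, 0.689, -0.195, 1.565, 0.157, 0.902, -0.215], TCP at [0.193, 0.595, 0.201] pointing down, gripper open.
Joint ranges: [-3.01, 3.01], [-0.46, 2.08], [-1.47, 1.51], [0.13, 2.56], [-1, 4.14], [0.04, 2.09], [-2.66, 2.66]. Speed limits (rad/s): [2.57, 2.57, 3.14, 3.14, 3.14, 3.14, 3.14].

INTERFACE

Orientations are given as a unit quaternion [x, y, z, w].
In Python, from plant import r, cams gives the robot as it stands.
- The arm moves only by the shell command python3 -m pendant 'ROWS' [FORCE]. ROWS is JSON, a list of rows, each a list of 3 entries, a list of its own where there are three numbers: the closure, from -1 (fully open) to 1 (shut), then the shift along the tool's x, y, z in mm, then the turn, a rotation vector about the tool's x, y, z in degrees. A call has 1 to 8 rows; each row shifts and turns the commanded pose from where the row before left it, along the tool's axes as they then stand; what a row does not reach is not made up. A row lasts 1/8 s, in which the tool goes at most 62.5 mm and 10.7 degrees, less where a joint would pass 70% of its speed; a pose out of reach is approached as far as the arm can. A call with a gripper value outside its range is refused whole. The fingers move at their own pace and stop on an object; FORCE is the grip in N (left out, the last holds). Time passes only in rows, so rows that do not move let the fingers close. It gives the time, the measured TCP pose, the force, the opening and the grip force at its end, in the units of the state.
- r.get_state(): the state, without advancing time (a new reading comes with each control period).
- cams.snapshot(name): name is "scene" or "top"; returns a dict with "img" (420x560x3 uint8, red, green, blue), "camera_matrix" (3x3 intrinsics, pixels), "camera_from_world" (4x4, takes a point from world to camera coordinates). Camera axes: x right, y up, looking along -z (the intrinsics and any distortion apply to the point x, -y, -z); pixel columns grow to the right and rows downward; lengths in m; the calibration is good to about 2 mm. A picture is of the moment at which its call begins. There is no depth.
- r.finish_job(): hands the job in; it is judged then, once.
The state is a dict: "clock": time; "q": joint angles; "qd": joint speeds; "joint_torque": joint torques, N m; "tool_pos": TCP position; "eef_rot": TCP orientation; "contact_force": force on the tool from outside, world axes, zero at the start; "moment": the same for the moment, N m; "opening": opening from 0.0 (shut) to 1.0 (fully open); "finger_force": force on a finger pad.
Only numpy, scipy, OpenCV 4.12 (cv2) and the standard library are available. Lean on these libraries where they do the work, as an engineer would, in place of code of your own. Each camera call takes 0.05 s, during which the arm holds its last target. There are 200 camera calls.

TASK

On the bench stand two index wheels. Turn the large one by pushing its upright peg gently sideways with the fingertips, never gripping it, until the black mark on the wheel lines up with the one long line of the scale around it (either direction is fine), then take the hand away. Leave the small wheel and the loose things on the bench as they are.

Things in the scene. Friction and masses are not known exactly. Their poses are not given: they have to be found in the camera images.
- wheel_axis (a point): Large index wheel: aluminium disc of 150 mm diameter, 12 mm thick, lying flat with its axis vertical on a round dark steel base of 210 mm diameter fixed to the bench. This point lies on the axis at the disc's flat top face, 30 mm above the bench; a 28 mm wide hub stands up to 7 mm higher there. The wheel turns without stops either way, needs about 3 N sideways on the peg, and stays where it is left. Which side of the bench it stands on varies.
- wheel_peg (a point): Upright steel peg on the large wheel, the thing to push: 18 mm in diameter, standing 30 mm above the disc's top face, 48 mm from the axis, exactly opposite the black mark. This point is the centre of the peg's top, 60 mm above the bench.
- wheel_mark (a point): Index mark of the large wheel: a black line 4 mm wide and 30 mm long, radial, on the disc's top face and running out to its rim. This point is the outer end of the line, on the rim, 75 mm from the axis.
- long_line (a point): Long line of the black scale plate (202 mm diameter, top 16 mm above the bench) that surrounds the large wheel: white, 4 mm wide and 22 mm long, radial; the 23 other lines of the scale, every 15 degrees, are only 7 mm long and 1.5 mm wide. This point lies in line with it at 75 mm from the axis, directly below the wheel's rim; the line itself runs from 77 to 99 mm from the axis. The scale does not move.
- small_wheel_axis (a point): Small index wheel, to be left alone: same make, disc of 90 mm diameter on a base of 140 mm diameter. This point lies on its axis at the disc's top face, 30 mm above the bench.
- small_wheel_peg (a point): Peg of the small wheel, 14 mm in diameter, 25 mm tall, 27 mm from its axis. This point is the centre of its top, 55 mm above the bench.
- socket: Deep steel socket standing loose between the wheels, 26 mm in diameter, 45 mm tall; origin at the centre of its underside.
- short_socket: Short steel socket standing loose between the wheels, 30 mm in diameter, 26 mm tall; origin at the centre of its underside.
- ring_box: Loose cardboard parts box, 90 x 90 x 50 mm; origin at the centre of its underside.
- spray: Loose spray can, 60 mm in diameter, 170 mm tall; origin at the centre of its underside.
- driver: Loose screwdriver lying on the bench near the robot, 200 mm long; its x axis runs from handle to tip.
- spanner: Loose spanner lying on the bench near the robot, 180 mm long; its x axis runs along it.
- jar: Loose jar, 64 mm in diameter, 75 mm tall; origin at the centre of its underside.
Mind the look-alikes: they are no part of the job. Leave any turquoise look-alike of the part that bears wheel_axis alone.

How it is judged:
At the end, for the whole second after the job is handed in: The outer end of the black mark on the large wheel's rim is within 3.5 mm (about 2.7 degrees) of the line through the scale's long line, and stays there with the robot clear (horizontal distance between wheel_mark and long_line below 0.0035 m); the robot touches nothing.
It fails at once if the small wheel was turned (distance of small_wheel_peg from where it was at the start of the episode above 0.006 m).
It fails at once if the large wheel was gripped or pushed hard (over 30 N from the fingers) (contact force between the fingers and wheel above 30 N).
It fails at once if a loose thing on the bench was lifted or shifted by more than 20 mm (distance of any of socket, short_socket, ring_box, spray, driver, spanner, jar from where it was at the start of the episode above 0.02 m).
It also fails if it takes over 58 s, if anything falls off the work surface, if the arm or the gripper's body presses on something with over 40 N, if the wrist force passes 120 N, or if a joint passes its speed limit or range.

## Working session

There is one attempt and no reset: what is moved stays moved. The work goes in short steps, Python scripts to look and compute and a shell command to move; the robot and the scene stay as the last step left them, time stands still between calls to the robot, and variables do not carry over. Pictures are saved under pics/ and viewed, at most 10 in all, crops included, and the job is handed in when it is done.

```bash
mkdir -p pics; ls; python3 - <<'E'
from plant import r,cams
import cv2
for n in("scene","top"):
    s=cams.snapshot(n); cv2.imwrite(f"pics/{n}0.png",s["img"][:,:,::-1])
    print(n,s["camera_matrix"],s["camera_from_world"],[k for k in s])
s=r.get_state();print(s["tool_pos"],s["eef_rot"],s["clock"],s["contact_force"],s["opening"])
E
```

```text
pics
scene [[417.51669851   0.         269.51830661]
 [  0.         417.51669851 210.19169724]
 [  0.           0.           1.        ]] [[ 0.8849165   0.46570256  0.00662663 -0.46049697]
 [-0.35183307  0.65908635  0.66469442  0.11653971]
 [ 0.30518238 -0.59053053  0.74708595 -1.31482994]
 [ 0.          0.          0.          1.        ]] ['img', 'camera_matrix', 'camera_from_world']
top [[505.54332881   0.         279.77445019]
 [  0.         505.54332881 208.46838265]
 [  0.           0.           1.        ]] [[-0.00675203 -0.99980579 -0.01851446  0.02803152]
 [ 0.98947554 -0.00935622  0.14439741 -0.50937592]
 [-0.14454259 -0.01734463  0.98934655 -1.20281067]
 [ 0.          0.          0.          1.        ]] ['img', 'camera_matrix', 'camera_from_world']
[0.19277213 0.59386717 0.19999602] [ 1.56195241e-01  9.87725857e-01 -8.21778727e-04 -5.61604774e-05] 0.1 [ 0.38890671 -0.31997519 -0.18932869] 1.0005384385137164
```

View pics/top0.png

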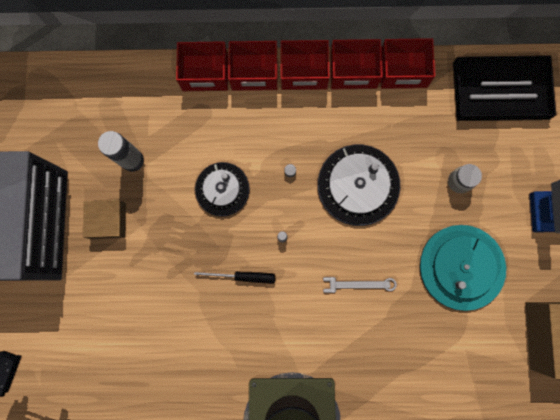

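View pics/scene0.png

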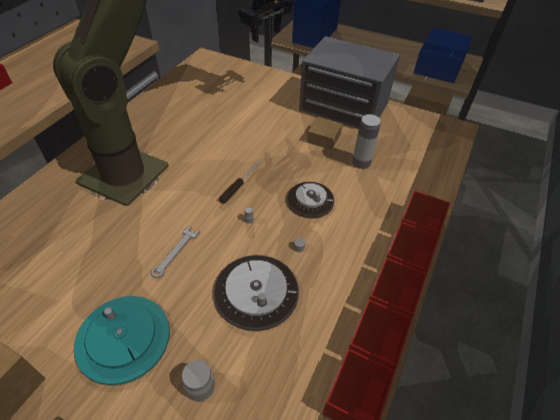

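```bash
cat > h.py <<'E'
import numpy as np,cv2
from plant import r,cams
def ray(s,uv,z):
    K=s["camera_matrix"];T=s["camera_from_world"];R=T[:3,:3];t=T[:3,3]
    p=np.linalg.solve(K,[uv[0],uv[1],1.]);d=R.T@(p*[1,-1,-1]);c=-R.T@t
    return c+d*(z-c[2])/d[2]
def proj(s,P):
    T=s["camera_from_world"];p=(T[:3,:3]@np.asarray(P)+T[:3,3])*[1,-1,-1];q=s["camera_matrix"]@p
    return q[:2]/q[2]
def wheel(s,guess,zoom=None):
    """axis by ellipse of the bright disc; angle profiles on disc and scale"""
    g=cv2.cvtColor(s["img"],cv2.COLOR_RGB2GRAY)
    m=((g>110)&(s["img"].max(2).astype(int)-s["img"].min(2)<40)).astype(np.uint8)
    m=cv2.morphologyEx(m,cv2.MORPH_CLOSE,np.ones((7,7)))
    cs,_=cv2.findContours(m,cv2.RETR_EXTERNAL,cv2.CHAIN_APPROX_NONE)
    c=max((c for c in cs if cv2.pointPolygonTest(c,guess,True)>-25),key=cv2.contourArea)
    h=np.array([ray(s,p[0],.03)[:2] for p in cv2.convexHull(c)],np.float32)
    (x,y),rad=cv2.minEnclosingCircle(h)
    e=cv2.fitEllipse(h); return np.array(e[0]),np.array(e[1]),(x,y,rad)
def prof(s,ax,radii,z):
    a=np.radians(np.arange(0,360,.5)); tot=0
    g=cv2.cvtColor(s["img"],cv2.COLOR_RGB2GRAY)
    for R in radii:
        uv=np.array([proj(s,[ax[0]+R*np.cos(t),ax[1]+R*np.sin(t),z]) for t in a],np.float32)
        tot=tot+cv2.remap(g,uv[:,0].copy(),uv[:,1].copy(),cv2.INTER_LINEAR).ravel().astype(float)
    return tot/len(radii)
E
python3 - <<'E'
from h import *
out=[]
for n,g,b in(("top",(359.,184.),(310,135,100)),("scene",(256.,288.),(205,240,100))):
    s=cams.snapshot(n); ax,d,mc=wheel(s,g); print(n,ax,d,mc,"hub",ray(s,g,.037)[:2])
    p=prof(s,ax,[.055,.06,.065,.07],.03); i=np.argsort(p)[:12]; print("mark",[(j/2,int(p[j])) for j in sorted(i)])
    p=prof(s,ax,[.083,.085,.087],.016); i=np.argsort(-p)[:12]; print("line",[(j/2,int(p[j])) for j in sorted(i)])
    x,y,w=b; out.append(cv2.resize(s["img"][y:y+w,x:x+w],(400,400),interpolation=cv2.INTER_CUBIC))
cv2.imwrite("pics/crop.png",np.hstack(out)[:,:,::-1])
s=cams.snapshot("top")
for nm,uv,z in(("socket",(282,234),.045),("short",(290,170),.026),("jar",(467,178),.075),("small",(221,187),.037),("peg",(374,168),.06)): print(nm,ray(s,uv,z)[:2])
E
```

```text
top [ 0.57881892 -0.17156851] [0.14731809 0.16407472] (0.5830993056297302, -0.17025126516819, 0.08423822373151779) hub [ 0.56869076 -0.17170208]
mark [(np.float64(137.5), 145), (np.float64(138.0), 132), (np.float64(138.5), 119), (np.float64(139.0), 107), (np.float64(139.5), 97), (np.float64(140.0), 92), (np.float64(140.5), 94), (np.float64(141.0), 100), (np.float64(141.5), 109), (np.float64(142.0), 120), (np.float64(142.5), 133), (np.float64(143.0), 146)]
line [(np.float64(19.5), 88), (np.float64(20.0), 104), (np.float64(20.5), 116), (np.float64(21.0), 123), (np.float64(21.5), 124), (np.float64(22.0), 120), (np.float64(22.5), 110), (np.float64(23.0), 96), (np.float64(23.5), 78), (np.float64(244.0), 74), (np.float64(244.5), 78), (np.float64(245.0), 75)]
scene [ 0.57591212 -0.17661898] [0.14740355 0.14991365] (0.577626645565033, -0.1748393326997757, 0.07669876515865326) hub [ 0.58159063 -0.18632995]
mark [(np.float64(134.0), 104), (np.float64(134.5), 90), (np.float64(135.0), 79), (np.float64(135.5), 73), (np.float64(136.0), 72), (np.float64(136.5), 80), (np.float64(137.0), 88), (np.float64(137.5), 100), (np.float64(311.5), 114), (np.float64(312.0), 114), (np.float64(312.5), 114), (np.float64(313.0), 114)]
line [(np.float64(124.0), 108), (np.float64(124.5), 109), (np.float64(125.0), 109), (np.float64(125.5), 111), (np.float64(126.0), 112), (np.float64(126.5), 113), (np.float64(127.0), 115), (np.float64(127.5), 116), (np.float64(128.0), 116), (np.float64(128.5), 113), (np.float64(129.0), 112), (np.float64(129.5), 108)]
socket [0.44597812 0.01880641]
short [ 0.60825865 -0.00214361]
jar [ 0.57318915 -0.42324909]
small [0.56467159 0.16897933]
peg [ 0.60336336 -0.20590413]
```

View pics/crop.png

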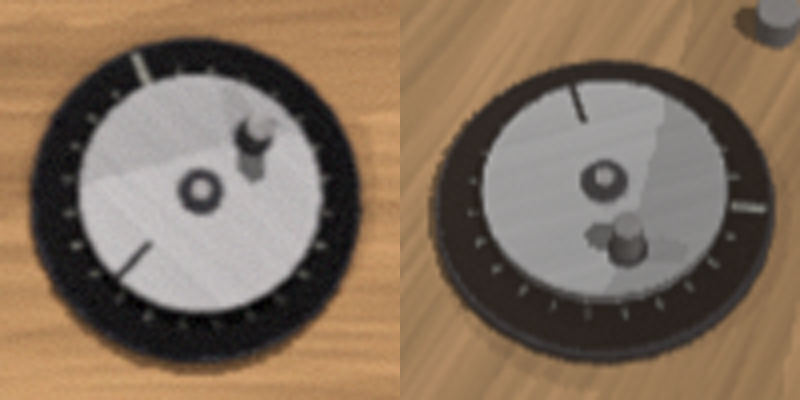

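The wheel's mark is at about 138° and the long line at about 22°, measured around an axis near (0.575, −0.174). The short way is 116° clockwise, and the peg at about −42° swings round on the robot's right-hand side. I'll refine these numbers and work out the approach.

```bash
cat >> h.py <<'E'
def axis(s,guess):
    """disc rim points (opened mask, lines removed), circle fit at z=.03"""
    im=s["img"].astype(int);m=((im.mean(2)>75)&(im.max(2)-im.min(2)<35)).astype(np.uint8)
    m=cv2.resize(m*255,None,fx=4,fy=4,interpolation=cv2.INTER_LINEAR);m=(m>127).astype(np.uint8)
    E=lambda k:cv2.getStructuringElement(cv2.MORPH_ELLIPSE,(k,k))
    m=cv2.morphologyEx(cv2.morphologyEx(m,cv2.MORPH_CLOSE,E(25)),cv2.MORPH_OPEN,E(61))
    cs,_=cv2.findContours(m,cv2.RETR_EXTERNAL,cv2.CHAIN_APPROX_NONE)
    c=[c for c in cs if cv2.pointPolygonTest(c,(guess[0]*4,guess[1]*4),True)>0][0]
    h=np.array([ray(s,(p[0]-1.5)/4,.03)[:2] for p in c])
    from scipy.optimize import least_squares
    f=least_squares(lambda v:np.hypot(*(h-v[:2]).T)-.075,h.mean(0),loss="soft_l1",f_scale=.001)
    return f.x,np.median(np.hypot(*(h-f.x).T))
def angs(s,ax):
    o=[]
    for R,z,sg in(([.055,.06,.065,.07],.03,-1),([.088,.091,.094,.097],.016,1)):
        p=sg*prof(s,ax,R,z);w=p-np.median(p);k=np.argmax(w);a=np.arange(-8,9)
        v=np.clip(w[(k+a)%720]-.3*w[k],0,None);o.append((k+(v*a).sum()/v.sum())/2)
    return o
def tool():
    s=r.get_state();from_=__import__("scipy.spatial.transform",fromlist=["Rotation"]).Rotation.from_quat(s["eef_rot"]).as_matrix()
    return np.array(s["tool_pos"]),from_,s
def shift(target,up=None):
    p,R,s=tool();return (R.T@(np.array(target)-p)*1000).round(1),np.degrees(np.arctan2(R[1,1],R[0,1])),p.round(4)
E
python3 - <<'E'
from h import *
for n,g in(("top",(360.,183.)),("scene",(256.,285.))):
    s=cams.snapshot(n);ax,rad=axis(s,g);print(n,ax,rad,angs(s,ax))
    for d in([.574,-.173],): print("  angs at",d,angs(s,d))
s=cams.snapshot("top");print("hub top",ray(s,(359.9,182.6),.037)); s=cams.snapshot("scene");print("hub scene",ray(s,(255.8,285),.037))
P=np.array([.574,-.173]);a=np.radians(-41.);rd=np.array([np.cos(a),np.sin(a)]);b=np.array([-rd[1],rd[0]])
t=P+.048*rd+.055*b;print("peg",P+.048*rd,"appr",t,shift([*t,.2]))
E
```

```text
top [ 0.57401883 -0.17420285] 0.07577645528778104 [np.float64(135.3839859125751), np.float64(21.8425010517459)]
  angs at [0.574, -0.173] [np.float64(136.17802208885976), np.float64(21.12964148527529)]
scene [ 0.57599454 -0.17720385] 0.07621356618901319 [np.float64(135.47490201471498), np.float64(22.975725973208668)]
  angs at [0.574, -0.173] [np.float64(136.85007113295396), np.float64(20.08072450805009)]
hub top [ 0.57217851 -0.1740168   0.037     ]
hub scene [ 0.57714609 -0.17930133  0.037     ]
peg [ 0.61022606 -0.20449083] appr [ 0.64630931 -0.16298181] (array([-665. , -580.5,    0.7]), np.float64(72.0224821913907), array([0.1929, 0.5945, 0.2007]))
```

```bash
python3 -m pendant '[[1,[-41.8,-36.7,0],[0,0,0]],[1,[-41.8,-36.7,0],[0,0,0]],[1,[-41.8,-36.7,0],[0,0,0]],[1,[-41.8,-36.7,0],[0,0,0]],[1,[-41.8,-36.7,0],[0,0,0]],[1,[-41.8,-36.7,0],[0,0,0]],[1,[-41.8,-36.7,0],[0,0,0]],[1,[-41.8,-36.7,0],[0,0,0]]]' 10
python3 -m pendant '[[1,[-41.8,-36.7,0],[0,0,0]],[1,[-41.8,-36.7,0],[0,0,0]],[1,[-41.8,-36.7,0],[0,0,0]],[1,[-41.8,-36.7,0],[0,0,0]],[1,[-41.8,-36.7,0],[0,0,0]],[1,[-41.8,-36.7,0],[0,0,0]],[1,[-41.8,-36.7,0],[0,0,0]],[1,[-41.8,-36.7,0],[0,0,0]]]'
python3 -m pendant '[[1,[0,0,0],[0,0,8.9]],[1,[0,0,0],[0,0,8.9]],[1,[0,0,0],[0,0,8.8]],[1,[0,0,0],[0,0,0]],[1,[0,0,0],[0,0,0]]]'
python3 -c "
from h import *
print(shift([.6478,-.170,.044]),r.get_state()['q'])"
```

```text
clock: 1.45
tool_pos: [0.4214, 0.2106, 0.201]
eef_rot: [0.156, 0.988, 0.0, 0.0]
contact_force: [1.4, 0.5, -0.1]
opening: 0.118
finger_force: 0.0
clock: 2.45
tool_pos: [0.6486, -0.1721, 0.2008]
eef_rot: [0.156, 0.988, 0.0, 0.0]
contact_force: [0.2, 0.9, 0.2]
opening: 0.004
finger_force: 0.0
clock: 3.08
tool_pos: [0.6478, -0.1703, 0.2007]
eef_rot: [0.378, 0.926, 0.0, -0.0]
contact_force: [-0.4, -0.2, 0.2]
opening: 0.002
finger_force: 0.0
(array([  0.2,   0.3, 156.7]), np.float64(45.576710551033315), array([ 0.6478, -0.1703,  0.2007])) [ 0.26713427  0.75123488 -0.15441146  1.41668562  0.12638524  0.98343246
  0.87902049]
```

```bash
python3 -m pendant '[[1,[0,0,40],[0,0,0]],[1,[0,0,40],[0,0,0]],[1,[0,0,40],[0,0,0]],[1,[0,0,24],[0,0,0]],[1,[0,0,12],[0,0,0]],[1,[0,0,0],[0,0,0]],[1,[0,0,0],[0,0,0]]]'
python3 -c "
from h import *
a=cams.snapshot('top')['img'][110:260,290:440];b=cams.snapshot('scene')['img'][200:350,180:330]
cv2.imwrite('pics/d.png',np.hstack([cv2.resize(i,(400,400),interpolation=2) for i in(a,b)])[:,:,::-1])"
```

```text
clock: 3.95
tool_pos: [0.6489, -0.1707, 0.046]
eef_rot: [0.379, 0.925, 0.0, 0.001]
contact_force: [0.3, -0.4, 0.7]
opening: 0.007
finger_force: 0.0
```

View pics/d.png

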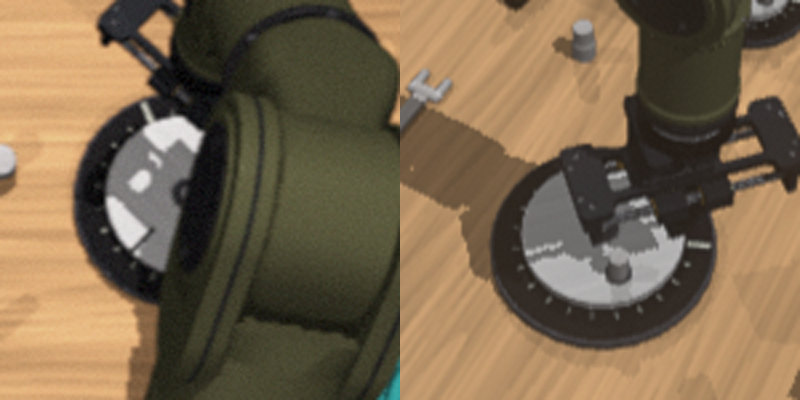

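The peg shows in the scene view at about (617,265), with the shut fingertips behind it at about (600,235). I'll close the gap slowly.

```bash
python3 -m pendant '[[1,[0,-4,0],[0,0,0]],[1,[0,-4,0],[0,0,0]],[1,[0,-4,0],[0,0,0]],[1,[0,-4,0],[0,0,0]],[1,[0,-3,0],[0,0,0]],[1,[0,-3,0],[0,0,0]],[1,[0,0,0],[0,0,0]]]'
python3 -m pendant '[[1,[0,-2,0],[0,0,0]],[1,[0,-2,0],[0,0,0]],[1,[0,0,0],[0,0,0]],[1,[0,0,0],[0,0,0]]]'
```

```text
clock: 4.92
tool_pos: [0.6321, -0.1864, 0.0447]
eef_rot: [0.379, 0.925, -0.0, -0.0]
contact_force: [-0.3, 0.7, -0.3]
opening: 0.005
finger_force: 0.0
clock: 5.42
tool_pos: [0.6296, -0.1889, 0.0447]
eef_rot: [0.379, 0.925, 0.0, 0.0]
contact_force: [-0.3, 0.2, 0.3]
opening: 0.005
finger_force: 0.0
```

```bash
python3 -m pendant '[[1,[0,-2,0],[0,0,0]],[1,[0,-1.5,0],[0,0,0]],[1,[0,0,0],[0,0,0]]]'; python3 -m pendant '[[1,[0,-2,0],[0,0,0]],[1,[0,-2,0],[0,0,0]],[1,[0,0,0],[0,0,0]]]';python3 -m pendant '[[1,[0,-2,0],[0,0,0]],[1,[0,-2,0],[0,0,0]],[1,[0,0,0],[0,0,0]]]'
```

```text
clock: 5.8
tool_pos: [0.6269, -0.1917, 0.0447]
eef_rot: [0.379, 0.925, -0.0, -0.0]
contact_force: [0.3, 0.8, -0.6]
opening: 0.006
finger_force: 0.0
clock: 6.18
tool_pos: [0.6241, -0.1946, 0.0447]
eef_rot: [0.379, 0.925, -0.0, -0.0]
contact_force: [-0.4, -0.5, 0.6]
opening: 0.001
finger_force: 0.0
clock: 6.55
tool_pos: [0.6213, -0.1974, 0.0447]
eef_rot: [0.379, 0.925, -0.0, -0.0]
contact_force: [-0.3, 0.6, 0.6]
opening: 0.001
finger_force: 0.0
```

```bash
python3 -m pendant '[[1,[0,-1,0],[0,0,0]],[1,[0,-1,0],[0,0,0]],[1,[0,0,0],[0,0,0]]]'; python3 -m pendant '[[1,[0,-1,0],[0,0,0]],[1,[0,-1,0],[0,0,0]],[1,[0,0,0],[0,0,0]]]'
python3 -c "
from h import *
b=cams.snapshot('scene')['img'][200:350,180:330]
cv2.imwrite('pics/e.png',cv2.resize(b,(600,600),interpolation=2)[:,:,::-1])"
```

```text
clock: 6.92
tool_pos: [0.62, -0.1987, 0.0447]
eef_rot: [0.379, 0.925, -0.0, -0.0]
contact_force: [-0.5, 0.1, -0.3]
opening: 0.004
finger_force: 0.0
clock: 7.3
tool_pos: [0.6186, -0.2002, 0.0447]
eef_rot: [0.379, 0.925, -0.0, -0.0]
contact_force: [-0.1, 0.3, 0.8]
opening: 0.002
finger_force: 0.0
```

View pics/e.png

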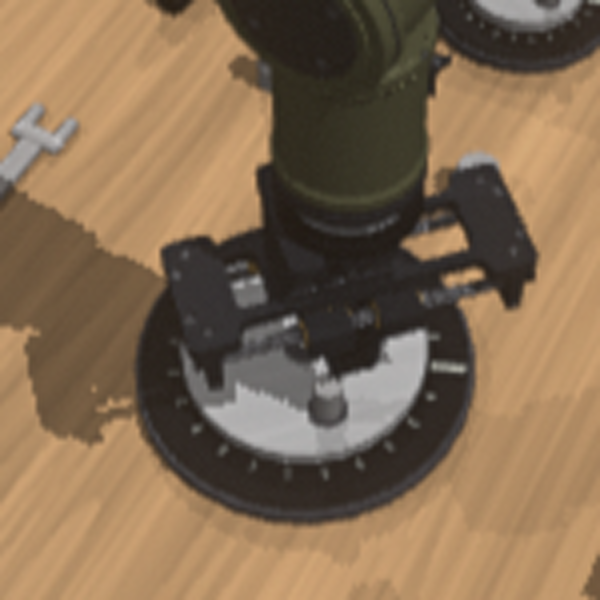

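```bash
python3 -c "
from h import *
s=cams.snapshot('scene')
f=lambda P:((proj(s,P)-[180,200])*4).round()
p=tool()[0]
print('tcp',f(p),'tcp+60',f(p+[0,0,.06]),'pegtop',f([.6092,-.2092,.06]),'pegbase',f([.6092,-.2092,.03]),'axis',f([.575,-.1755,.03]))
for uv in ((322,362),(325,400)): print(ray(s,(uv[0]/4+180,uv[1]/4+200),.06 if uv[1]<380 else .03))
"
```

```text
tcp [348. 389.] tcp+60 [348. 334.] pegtop [326. 381.] pegbase [326. 407.] axis [303. 340.]
[ 0.60112176 -0.19920789  0.06      ]
[ 0.60615688 -0.20534489  0.03      ]
```

```bash
python3 -m pendant '[[1,[0,-1,0],[0,0,0]],[1,[0,-1,0],[0,0,0]],[1,[0,-1,0],[0,0,0]],[1,[0,-1,0],[0,0,0]]]';python3 -m pendant '[[1,[-0.5,-2.5,0],[0,0,3]],[1,[-0.5,-2.5,0],[0,0,3]],[1,[-0.5,-2.5,0],[0,0,3]]]'
python3 -c "
from h import *
b=cams.snapshot('scene')['img'][200:350,180:330]
cv2.imwrite('pics/f.png',cv2.resize(b,(600,600),interpolation=2)[:,:,::-1])"
```

```text
clock: 7.9
tool_pos: [0.6158, -0.2029, 0.0447]
eef_rot: [0.379, 0.925, 0.0, -0.0]
contact_force: [-1.5, -1.1, 0.1]
opening: 0.007
finger_force: 0.0
clock: 8.28
tool_pos: [0.6112, -0.2092, 0.0447]
eef_rot: [0.452, 0.892, -0.0, 0.0]
contact_force: [-0.6, -0.2, -0.2]
opening: 0.007
finger_force: 0.0
```

View pics/f.png

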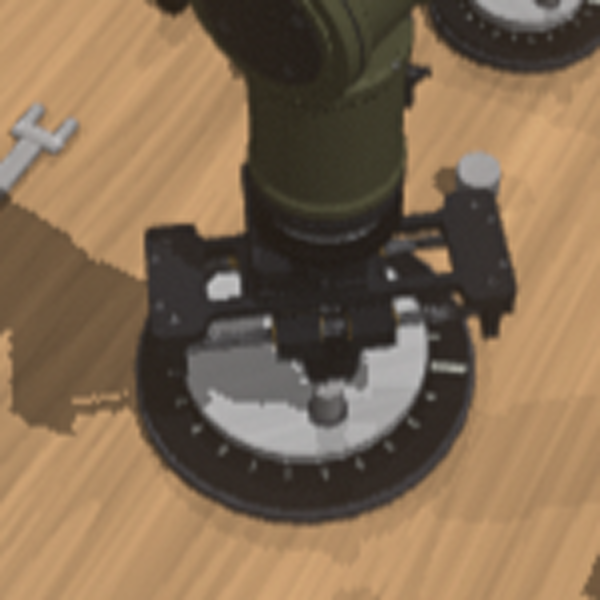

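The fingertip image ends at about (335,370), and there's no contact even though the measured TCP is almost at my peg estimate. I'll check with a brightened close-up that has the projected TCP and peg points drawn in.

```bash
python3 -c "
from h import *
s=cams.snapshot('scene');x0,y0,w,k=238,265,50,12
b=cv2.resize(s['img'][y0:y0+w,x0:x0+w],(600,600),interpolation=2)
b=(255*(b/255.)**.5).astype(np.uint8)[:,:,::-1].copy()
p=tool()[0]
for P,c in((p,(0,0,255)),(p+[0,0,.02],(0,0,255)),([.6092,-.2092,.06],(255,0,0)),([.6092,-.2092,.03],(255,0,0)),([.575,-.1755,.037],(0,255,0))):
    q=(proj(s,P)-[x0-.5,y0-.5])*k;cv2.circle(b,tuple(int(v) for v in q),4,c,-1);print(q)
cv2.imwrite('pics/g.png',b)"
```

```text
[296.42956765 414.96053014]
[295.75227019 361.97959469]
[288.07245011 369.56891123]
[289.25142365 447.92225851]
[219.43329913 227.21289144]
```

View pics/g.png

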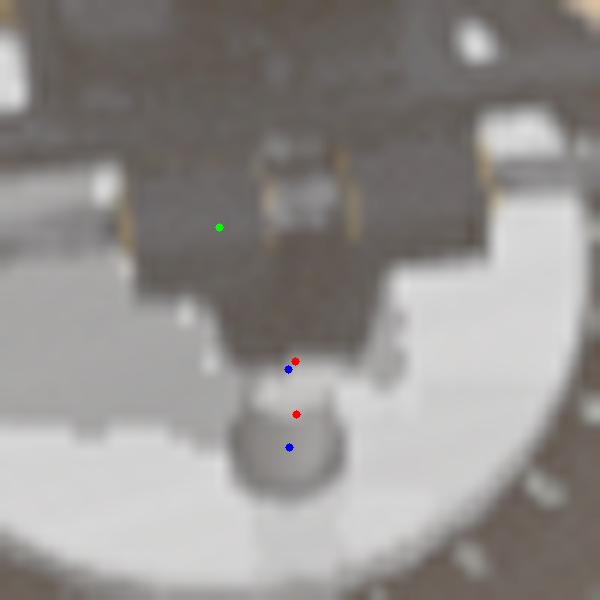

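```bash
python3 -c "
from h import *
s=cams.snapshot('scene');o=[]
im0=cv2.imread('pics/scene0.png')[265:315,235:305]
o.append(cv2.resize(im0,(400,286),interpolation=2))
d=cv2.imread('pics/d.png')[:,400:];e=cv2.imread('pics/e.png')
for im,k,P in((d,400/150,[.6489,-.1707,.046]),(e,4,[.6186,-.2002,.0447])):
    q=proj(s,P);A=np.array([[k,0,(235-180+.5)*k-.5],[0,k,(265-200+.5)*k-.5]]);z=400/70
    M=np.array([[z/k,0,-(235-180)*z],[0,z/k,-(265-200)*z]])
    b=cv2.warpAffine(im,M,(400,286));c=(q-[235,265])*z;cv2.circle(b,tuple(int(v) for v in c),3,(0,0,255),-1);o.append(b)
o.append(cv2.resize(s['img'][265:315,235:305][:,:,::-1],(400,286),interpolation=2))
b=np.vstack([np.hstack(o[:2]),np.hstack(o[2:])]);cv2.imwrite('pics/h.png',(255*(b/255.)**.5).astype(np.uint8))
print(r.pinch_z, r.get_state()['contact_force'],[x for x in dir(r) if x[0]!='_'])"
```

```text
0.0187 [-0.08663597 -0.17119999  0.5867639 ] ['Unreachable', 'finish_job', 'get_state', 'pinch_z']
```

View pics/h.png

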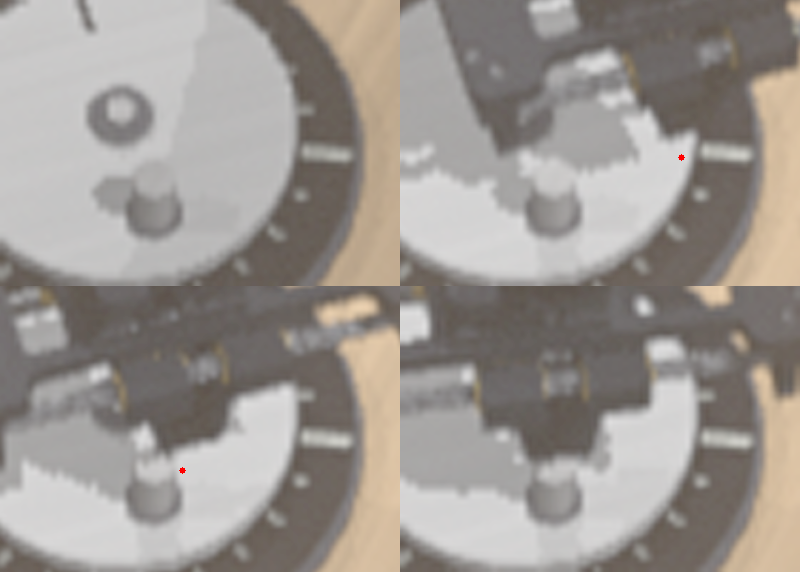

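The peg hasn't moved. In these views the fingertip really ends about 15–20 mm above the reported TCP, so it passed over the peg. I'll back off, go down to a reported z of about 0.032, which is still above the disc if the reading is right, and push again.

```bash
python3 -m pendant '[[1,[0.5,5,0],[0,0,-4.5]],[1,[0.5,7,0],[0,0,-4.5]],[1,[0,10,0],[0,0,0]],[1,[0,10,0],[0,0,0]],[1,[0,8,0],[0,0,0]],[1,[0,0,0],[0,0,0]],[1,[0,0,0],[0,0,0]]]'
python3 -m pendant '[[1,[0,0,3],[0,0,0]],[1,[0,0,3],[0,0,0]],[1,[0,0,3],[0,0,0]],[1,[0,0,3],[0,0,0]],[1,[0,0,0],[0,0,0]]]'
python3 -c "
from h import *
print(shift([.6338,-.1843,.032]))"
```

```text
clock: 9.3
tool_pos: [0.6394, -0.1811, 0.0446]
eef_rot: [0.379, 0.925, -0.0, -0.0]
contact_force: [0.1, 0.5, 0.3]
opening: 0.008
finger_force: 0.0
clock: 9.93
tool_pos: [0.6394, -0.1807, 0.0323]
eef_rot: [0.379, 0.925, -0.0, -0.0]
contact_force: [0.1, 0.9, -0.0]
opening: 0.008
finger_force: 0.0
(array([ 1.5, -6.6,  0.3]), np.float64(45.421983769584514), array([ 0.6394, -0.1807,  0.0323]))
```

```bash
python3 -m pendant '[[1,[1.5,-4,0],[0,0,0]],[1,[0,-4,0],[0,0,0]],[1,[0,-4,0],[0,0,0]],[1,[0,-2,0],[0,0,0]],[1,[0,-2,0],[0,0,0]],[1,[0,0,0],[0,0,0]]]'
python3 -m pendant '[[1,[0,-1.5,0],[0,0,0]],[1,[0,-1.5,0],[0,0,0]],[1,[0,-1.5,0],[0,0,0]],[1,[0,0,0],[0,0,0]]]'
python3 -m pendant '[[1,[0,-1.5,0],[0,0,0]],[1,[0,-1.5,0],[0,0,0]],[1,[0,-1.5,0],[0,0,0]]]'
python3 -m pendant '[[1,[0,-1.5,0],[0,0,0]],[1,[0,-1.5,0],[0,0,0]],[1,[0,-1.5,0],[0,0,0]]]'
```

```text
clock: 10.68
tool_pos: [0.6273, -0.1912, 0.0327]
eef_rot: [0.379, 0.925, 0.0, 0.0]
contact_force: [0.5, -1.1, -0.0]
opening: 0.002
finger_force: 0.0
clock: 11.18
tool_pos: [0.6241, -0.1945, 0.0327]
eef_rot: [0.379, 0.925, -0.0, -0.0]
contact_force: [-0.1, 0.5, 0.0]
opening: 0.004
finger_force: 0.0
clock: 11.55
tool_pos: [0.621, -0.1976, 0.0327]
eef_rot: [0.379, 0.925, 0.0, -0.0]
contact_force: [0.6, 0.6, -0.1]
opening: 0.003
finger_force: 0.0
clock: 11.92
tool_pos: [0.6179, -0.2007, 0.0327]
eef_rot: [0.379, 0.925, 0.0, 0.0]
contact_force: [-0.4, -0.4, -0.2]
opening: 0.005
finger_force: 0.0
```

```bash
python3 -c "
from h import *
s=cams.snapshot('scene');b=s['img'][255:315,225:315];p=tool()[0]
b=(255*(cv2.resize(b,(800,533),interpolation=2)/255.)**.5).astype(np.uint8)[:,:,::-1].copy();k=800/90
for P,c in((p,(0,0,255)),(p+[0,0,.02],(0,255,255)),([.6092,-.2092,.06],(255,0,0))):
    q=(proj(s,P)-[225-.5,255-.5])*k;cv2.circle(b,tuple(int(v) for v in q),4,c,-1);print(q)
cv2.imwrite('pics/i.png',b)"
```

```text
[372.41117087 404.60424087]
[372.49090753 365.97174192]
[328.94255563 362.64363795]
```

View pics/i.png

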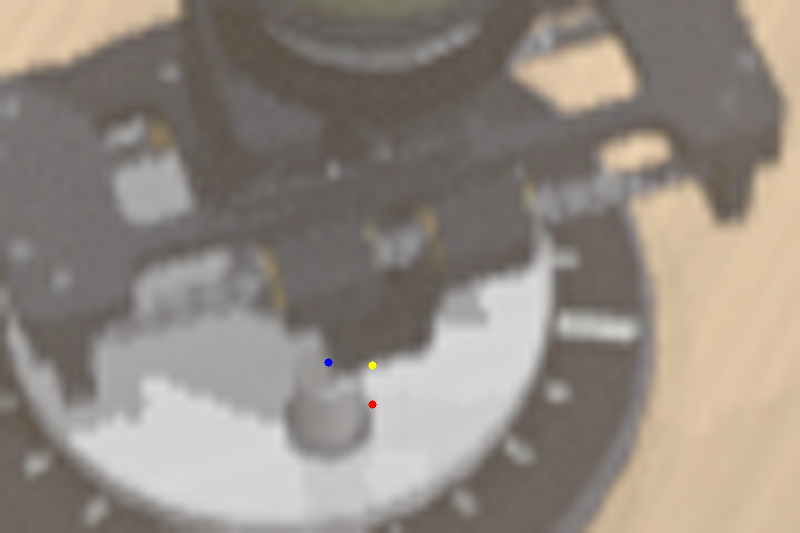

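The dark fingertip edge still overlaps the top of the peg, around (345–430, 365) with the peg top at (329,362). So the tip is still at or above peg height, well above the reported TCP. I'll back off and lower it further, one small step at a time with a force check.

```bash
python3 -m pendant '[[1,[0,7,0],[0,0,0]],[1,[0,8,0],[0,0,0]],[1,[0,7,0],[0,0,0]],[1,[0,0,0],[0,0,0]],[1,[0,0,2],[0,0,0]],[1,[0,0,1],[0,0,0]],[1,[0,0,0],[0,0,0]]]'
python3 -m pendant '[[1,[0,0,1],[0,0,0]],[1,[0,0,1],[0,0,0]],[1,[0,0,0],[0,0,0]]]'
python3 -m pendant '[[1,[0,0,1],[0,0,0]],[1,[0,0,1],[0,0,0]],[1,[0,0,0],[0,0,0]]]'
```

```text
clock: 12.85
tool_pos: [0.633, -0.1853, 0.0295]
eef_rot: [0.379, 0.925, -0.0, -0.0]
contact_force: [0.3, 1.1, -0.1]
opening: 0.002
finger_force: 0.0
clock: 13.22
tool_pos: [0.6333, -0.185, 0.0276]
eef_rot: [0.379, 0.925, 0.0, -0.0]
contact_force: [0.1, -0.3, 0.1]
opening: 0.003
finger_force: 0.0
clock: 13.6
tool_pos: [0.6333, -0.185, 0.0256]
eef_rot: [0.379, 0.925, 0.0, -0.0]
contact_force: [-0.3, -0.5, 0.0]
opening: 0.008
finger_force: 0.0
```

```bash
python3 -m pendant '[[1,[0,0,1],[0,0,0]],[1,[0,0,1],[0,0,0]],[1,[0,0,1],[0,0,0]],[1,[0,0,0],[0,0,0]]]'
python3 -m pendant '[[1,[0,0,1],[0,0,0]],[1,[0,0,1],[0,0,0]],[1,[0,0,1],[0,0,0]],[1,[0,0,0],[0,0,0]]]'
python3 -m pendant '[[1,[0,-3,0],[0,0,0]],[1,[0,-3,0],[0,0,0]],[1,[0,-3,0],[0,0,0]],[1,[0,-1.5,0],[0,0,0]],[1,[0,-1.5,0],[0,0,0]]]'
python3 -m pendant '[[1,[0,-1.5,0],[0,0,0]],[1,[0,-1.5,0],[0,0,0]],[1,[0,-1.5,0],[0,0,0]]]'
python3 -m pendant '[[1,[0,-1.5,0],[0,0,0]],[1,[0,-1.5,0],[0,0,0]],[1,[0,-1.5,0],[0,0,0]]]'
```

```text
clock: 14.1
tool_pos: [0.6333, -0.185, 0.0226]
eef_rot: [0.379, 0.925, 0.0, -0.0]
contact_force: [0.1, -1.1, -0.8]
opening: 0.005
finger_force: 0.0
clock: 14.6
tool_pos: [0.6333, -0.185, 0.0196]
eef_rot: [0.379, 0.925, 0.0, -0.0]
contact_force: [0.8, -0.2, -0.1]
opening: 0.006
finger_force: 0.0
clock: 15.22
tool_pos: [0.6249, -0.1936, 0.0197]
eef_rot: [0.379, 0.925, 0.0, 0.0]
contact_force: [0.6, -0.2, -0.1]
opening: 0.006
finger_force: 0.0
clock: 15.6
tool_pos: [0.623, -0.1958, 0.02]
eef_rot: [0.379, 0.925, 0.001, 0.001]
contact_force: [2.4, 1.9, 0.4]
opening: 0.007
finger_force: 1.1
clock: 15.98
tool_pos: [0.6191, -0.2002, 0.0199]
eef_rot: [0.379, 0.925, 0.0, 0.0]
contact_force: [2.1, 1.0, 1.5]
opening: 0.001
finger_force: 1.4
```

Contact at about 3 N. Now I'll orbit about the wheel axis, 5° per row.

```bash
cat > o.py <<'E'
from h import *
A=np.array([.575,-.1755]);p,R,s=tool();yaw=np.degrees(np.arctan2(R[1,1],R[0,1]))
v=(R.T@np.r_[p[:2]-A,0])[:2]*1000
print("yaw",yaw,"peg-angle by yaw",yaw-90,"v tool",v.round(1),"want (-48,19.5)","q7",s["q"][6],"F",np.array(s["contact_force"]).round(1))
E
python3 o.py; python3 -m pendant '[[1,[-1.5,-4.2,0],[0,0,6]],[1,[-1.5,-4.2,0],[0,0,6]],[1,[-1.5,-4.2,0],[0,0,6]]]'; python3 o.py
```

```text
yaw 45.417345096788324 peg-angle by yaw -44.582654903211676 v tool [-48.7  13.3] want (-48,19.5) q7 0.8733919122825631 F [2.1 1.  1.5]
clock: 16.35
tool_pos: [0.6117, -0.2113, 0.0199]
eef_rot: [0.521, 0.854, 0.0, -0.0]
contact_force: [1.6, 2.3, 2.0]
opening: 0.005
finger_force: 1.6
yaw 27.218053022910137 peg-angle by yaw -62.78194697708986 v tool [-48.6  16.3] want (-48,19.5) q7 0.6710264617475757 F [1.6 2.3 2. ]
```

```bash
python3 -m pendant '[[1,[-1.5,-4.2,0],[0,0,5.5]],[1,[-1.5,-4.2,0],[0,0,5.5]],[1,[-1.5,-4.2,0],[0,0,5.5]],[1,[-1.5,-4.2,0],[0,0,5]],[1,[-1.5,-4.2,0],[0,0,5]],[1,[-1.5,-4.2,0],[0,0,5]]]'; python3 o.py
```

```text
clock: 17.1
tool_pos: [0.59, -0.226, 0.02]
eef_rot: [0.733, 0.68, 0.0, 0.0]
contact_force: [2.3, 2.3, 1.6]
opening: 0.008
finger_force: 1.6
yaw -4.251750230654069 peg-angle by yaw -94.25175023065407 v tool [-49.3  18.7] want (-48,19.5) q7 0.3297123323809437 F [2.3 2.3 1.6]
```

```bash
python3 -m pendant '[[1,[-1.3,-4.2,0],[0,0,5]],[1,[-1.3,-4.2,0],[0,0,5]],[1,[-1.4,-4.2,0],[0,0,5]],[1,[-1.4,-4.2,0],[0,0,5]],[1,[-1.5,-4.2,0],[0,0,5]],[1,[-1.5,-4.2,0],[0,0,5]]]'; python3 o.py; python3 -m pendant '[[1,[-1.5,-4.2,0],[0,0,5]],[1,[-1.5,-4.2,0],[0,0,5]],[1,[-0.9,-2.5,0],[0,0,3]],[1,[0,0,0],[0,0,0]],[1,[0,0,0],[0,0,0]]]'; python3 o.py
python3 - <<'E'
from h import *
for n in("top","scene"):
    s=cams.snapshot(n);cv2.imwrite(f"pics/m_{n}.png",s["img"][:,:,::-1])
    for A in([.574,-.174],[.576,-.177]): print(n,A,angs(s,A))
E
```

```text
clock: 17.85
tool_pos: [0.564, -0.2278, 0.0201]
eef_rot: [0.884, 0.467, 0.0, 0.001]
contact_force: [3.5, -0.4, 1.7]
opening: -0.001
finger_force: 1.3
yaw -34.28660863600199 peg-angle by yaw -124.286608636002 v tool [-49.4  20.3] want (-48,19.5) q7 0.010241594212810907 F [ 3.5 -0.4  1.7]
clock: 18.48
tool_pos: [0.5523, -0.2239, 0.0199]
eef_rot: [0.931, 0.366, -0.0, 0.0]
contact_force: [0.9, -1.4, 3.6]
opening: 0.007
finger_force: 1.8
yaw -47.05917134659544 peg-angle by yaw -137.05917134659543 v tool [-49.6  20. ] want (-48,19.5) q7 -0.12529302413422289 F [ 0.9 -1.4  3.6]
top [0.574, -0.174] [np.float64(134.6120097567238), np.float64(279.0903614457831)]
top [0.576, -0.177] [np.float64(132.97959318017246), np.float64(282.004922874959)]
scene [0.574, -0.174] [np.float64(154.02136814398244), np.float64(20.69990488268865)]
scene [0.576, -0.177] [np.float64(152.02128394971893), np.float64(22.899425287356323)]
```

```bash
python3 -m pendant '[[1,[-1.5,-4.2,0],[0,0,5]],[1,[-1.5,-4.2,0],[0,0,5]],[1,[-1.5,-4.2,0],[0,0,5]],[1,[0,0,0],[0,0,0]],[1,[0,0,0],[0,0,0]]]'; python3 o.py; python3 -m pendant '[[1,[0,7,0],[0,0,0]],[1,[0,8,0],[0,0,0]],[1,[0,0,-40],[0,0,0]],[1,[0,0,-50],[0,0,0]],[1,[0,0,-50],[0,0,0]],[1,[0,0,-50],[0,0,0]],[1,[0,0,0],[0,0,0]]]'
python3 -c "
from h import *
print(shift([.45,.18,.2]))"
```

```text
clock: 19.2
tool_pos: [0.5406, -0.2164, 0.0196]
eef_rot: [0.97, 0.242, -0.001, -0.0]
contact_force: [-1.0, -2.5, 3.7]
opening: 0.001
finger_force: 1.9
yaw -62.00827744096582 peg-angle by yaw -152.00827744096583 v tool [-49.6  20. ] want (-48,19.5) q7 -0.285380452658211 F [-1.  -2.5  3.7]
clock: 20.08
tool_pos: [0.5506, -0.2309, 0.2134]
eef_rot: [0.97, 0.241, 0.003, 0.002]
contact_force: [0.5, -0.2, 0.0]
opening: 0.004
finger_force: 0.0
(array([ 103.6, -410.2,   11.6]), np.float64(-62.060478256798575), array([ 0.5506, -0.2309,  0.2134]))
```

```bash
python3 -m pendant '[[1,[13,-51,0],[0,0,0]],[1,[13,-51,0],[0,0,0]],[1,[13,-51,0],[0,0,0]],[1,[13,-51,0],[0,0,0]],[1,[13,-51,0],[0,0,0]],[1,[13,-51,0],[0,0,0]],[1,[13,-51,0],[0,0,0]],[1,[13,-51,0],[0,0,0]]]'
python3 -m pendant '[[1,[0,0,0],[0,0,0]],[1,[0,0,0],[0,0,0]]]'
python3 - <<'E'
from h import *
for n,g in(("top",(360.,183.)),("scene",(256.,285.))):
    s=cams.snapshot(n);cv2.imwrite(f"pics/n_{n}.png",s["img"][:,:,::-1])
    try:
        A,rad=axis(s,g);print(n,A,rad,angs(s,A))
    except Exception as e: print(n,e)
    for A in([.574,-.1742],[.576,-.1772]): print(n,A,angs(s,A))
x=[cv2.resize(cv2.imread(f"pics/n_{n}.png")[y:y+100,x:x+100],(400,400),interpolation=2) for n,x,y in(("top",310,135),("scene",205,240))]
cv2.imwrite("pics/n.png",np.hstack(x))
E
```

```text
clock: 21.08
tool_pos: [0.4478, 0.1815, 0.2086]
eef_rot: [0.97, 0.242, -0.001, 0.0]
contact_force: [0.0, 0.4, -0.3]
opening: 0.01
finger_force: 0.0
clock: 21.32
tool_pos: [0.4487, 0.1792, 0.209]
eef_rot: [0.97, 0.241, -0.001, 0.001]
contact_force: [-0.4, -0.4, 0.5]
opening: 0.004
finger_force: 0.0
top [ 0.57419781 -0.17381229] 0.07643708626516299 [np.float64(202.62114334785008), np.float64(21.608873800046826)]
top [0.574, -0.1742] [np.float64(202.1469116236393), np.float64(21.799067146947447)]
top [0.576, -0.1772] [np.float64(199.53772936011813), np.float64(23.989775548955645)]
scene [ 0.57615672 -0.17732153] 0.0762257344392556 [np.float64(32.145080707148345), np.float64(23.102323503127792)]
scene [0.574, -0.1742] [np.float64(28.661019228183406), np.float64(20.80260928498814)]
scene [0.576, -0.1772] [np.float64(31.981485028410905), np.float64(22.980943095195887)]
```

View pics/n.png

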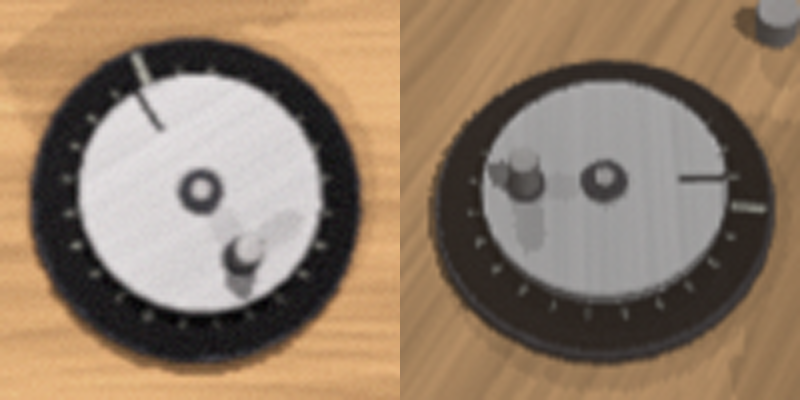

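The picture shows the mark still about 9° short: in the scene view it ends at about (725,178), with the long line at (748,208). I'll remeasure the mark with the search limited to that sector.

```bash
cat > m.py <<'E'
from h import *
def pk(p,lo,hi):
    w=p[lo*2:hi*2];w=w-np.median(w);k=np.argmax(w);a=np.arange(max(0,k-8),min(len(w),k+9))
    v=np.clip(w[a]-.3*w[k],0,None);return lo+(a*v).sum()/v.sum()/2
o=[]
for n,g in(("top",(360.,183.)),("scene",(256.,285.))):
    s=cams.snapshot(n);A,_=axis(s,g)
    m=pk(-prof(s,A,[.052,.057,.062,.067,.07],.03),2,52);l=pk(prof(s,A,[.084,.088,.091,.094,.097],.016),2,52)
    print(n,A.round(4),"mark",round(m,2),"line",round(l,2),"diff",round(m-l,2))
E
python3 m.py; python3 -c "
from h import *
print(shift([.5506,-.2309,.2134]))"
```

```text
top [ 0.5742 -0.1737] mark 30.37 line 21.6 diff 8.77
scene [ 0.5762 -0.1774] mark 32.23 line 23.16 diff 9.06
(array([-101. ,  409.3,   -3.6]), np.float64(-62.24466439376804), array([0.4494, 0.1783, 0.2096]))
```

```bash
python3 -m pendant '[[1,[-12.6,51.2,0],[0,0,0]],[1,[-12.6,51.2,0],[0,0,0]],[1,[-12.6,51.2,0],[0,0,0]],[1,[-12.6,51.2,0],[0,0,0]],[1,[-12.6,51.2,0],[0,0,0]],[1,[-12.6,51.2,0],[0,0,0]],[1,[-12.6,51.2,0],[0,0,0]],[1,[-12.6,51.2,0],[0,0,0]]]'
python3 -m pendant '[[1,[0,0,0],[0,0,0]],[1,[0,0,0],[0,0,0]]]'
python3 -c "
from h import *
R=tool()[1];b=R[:,1]
print(shift(np.array([.5406,-.2164,.0196])+.015*b))"
```

```text
clock: 22.52
tool_pos: [0.5515, -0.232, 0.2097]
eef_rot: [0.971, 0.24, 0.0, -0.0]
contact_force: [1.2, 0.8, 0.2]
opening: 0.006
finger_force: 0.0
clock: 22.78
tool_pos: [0.5511, -0.2292, 0.2093]
eef_rot: [0.971, 0.241, -0.0, -0.001]
contact_force: [0.0, 0.9, -0.8]
opening: 0.007
finger_force: 0.0
(array([ -3.3,  -1. , 189.8]), np.float64(-62.15419030011273), array([ 0.5511, -0.2292,  0.2093]))
```

```bash
python3 -m pendant '[[1,[-3.3,-1,40],[0,0,0]],[1,[0,0,45],[0,0,0]],[1,[0,0,45],[0,0,0]],[1,[0,0,35],[0,0,0]],[1,[0,0,15],[0,0,0]],[1,[0,0,9],[0,0,0]],[1,[0,0,0],[0,0,0]],[1,[0,0,0],[0,0,0]]]'
python3 -m pendant '[[1,[0,-4,0],[0,0,0]],[1,[0,-4,0],[0,0,0]],[1,[0,-3,0],[0,0,0]],[1,[0,-2,0],[0,0,0]],[1,[0,0,0],[0,0,0]],[1,[0,0,0],[0,0,0]]]'
python3 -c "
from h import *
print(shift([.5406,-.2164,.0196]),shift([.5347,-.2106,.0196]))"
```

```text
clock: 23.78
tool_pos: [0.5493, -0.2302, 0.0219]
eef_rot: [0.97, 0.241, 0.001, 0.001]
contact_force: [-0.2, 0.4, -0.2]
opening: 0.005
finger_force: 0.0
clock: 24.52
tool_pos: [0.5424, -0.2185, 0.0207]
eef_rot: [0.97, 0.241, 0.0, 0.0]
contact_force: [-0.0, -0.2, 0.6]
opening: 0.006
finger_force: 0.0
(array([-0.6, -2.7,  1.1]), np.float64(-62.082010602127234), array([ 0.5424, -0.2185,  0.0207])) (array([ -3.1, -10.6,   1.1]), np.float64(-62.082010602127234), array([ 0.5424, -0.2185,  0.0207]))
```

```bash
python3 -m pendant '[[1,[-0.6,-2.7,0.8],[0,0,0]],[1,[-0.6,-1.8,0],[0,0,2]],[1,[-0.6,-1.8,0],[0,0,2]],[1,[-0.6,-1.8,0],[0,0,2]],[1,[-0.6,-1.8,0],[0,0,2]],[1,[-0.3,-0.8,0],[0,0,0.9]],[1,[0,0,0],[0,0,0]],[1,[0,0,0],[0,0,0]]]'
python3 -c "
from h import *
print(shift([.5347,-.2106,.0196]))"
```

```text
clock: 25.52
tool_pos: [0.5346, -0.21, 0.0199]
eef_rot: [0.986, 0.165, -0.0, -0.0]
contact_force: [-0.0, -2.7, 2.3]
opening: 0.004
finger_force: 1.5
(array([-0.1,  0.6,  0.3]), np.float64(-70.97176434909154), array([ 0.5346, -0.21  ,  0.0199]))
```

```bash
python3 -m pendant '[[1,[0,7,0],[0,0,0]],[1,[0,8,0],[0,0,0]],[1,[0,0,-40],[0,0,0]],[1,[0,0,-50],[0,0,0]],[1,[0,0,-50],[0,0,0]],[1,[0,0,-50],[0,0,0]],[1,[0,0,0],[0,0,0]]]'
python3 -m pendant '[[1,[20,-48,0],[0,0,0]],[1,[20,-48,0],[0,0,0]],[1,[20,-48,0],[0,0,0]],[1,[20,-48,0],[0,0,0]],[1,[20,-48,0],[0,0,0]],[1,[20,-48,0],[0,0,0]],[1,[20,-48,0],[0,0,0]],[1,[20,-48,0],[0,0,0]]]'
python3 -m pendant '[[1,[0,0,0],[0,0,0]],[1,[0,0,0],[0,0,0]]]'
python3 m.py
```

```text
clock: 26.4
tool_pos: [0.5419, -0.2259, 0.2136]
eef_rot: [0.986, 0.165, 0.003, 0.002]
contact_force: [-0.1, -0.1, -0.5]
opening: 0.006
finger_force: 0.0
clock: 27.4
tool_pos: [0.5648, 0.1926, 0.2084]
eef_rot: [0.986, 0.165, -0.001, 0.0]
contact_force: [0.6, -0.6, -0.1]
opening: 0.002
finger_force: 0.0
clock: 27.65
tool_pos: [0.5651, 0.1898, 0.2089]
eef_rot: [0.986, 0.165, -0.001, 0.001]
contact_force: [0.5, -0.4, 0.7]
opening: 0.004
finger_force: 0.0
top [ 0.5741 -0.1736] mark 20.69 line 21.52 diff -0.83
scene [ 0.5764 -0.1774] mark 23.11 line 23.24 diff -0.13
```

Both views agree to within 1°, against a tolerance of 2.7°, so I'm handing it in.

```bash
python3 -c "
from plant import r
print(r.finish_job())"
```

```text
the job is handed in; nothing more can be done
None
```

I turned the large wheel until its mark was within about 1° of the long line in both camera views (the limit is about 2.7°), took the hand clear and handed the job in; no verdict came back, and I did not re-measure the small wheel or the loose things afterwards.

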